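# Clear the recipe page and turn the divider over

### The job

A recipe binder lies open with its stiff divider leaf half raised from the right page and a small pink tub left standing on the left page. Push the tub off the binder so that it stands upright on the sideboard clear of it, then turn the leaf over the spine and press it down flat on the left page. Only push with the fingertips or the outside of the fingers: do not pinch the leaf, do not grip or pick up the tub, do not shift the binder, and leave everything else alone.

Things in the scene. Friction and masses are not known exactly. Their poses are not given: they have to be found in the camera images.
- binder: loose open ring binder, flat on the sideboard, 1.1 kg, 202 mm along the spine, 326 mm across. Origin: centre of its underside, below mid-spine. x runs along the spine away from the robot, y to the left page; yaw within 0.3. Page tops 8 mm above the sideboard, 14 to 158 mm from the spine; covers reach 163 mm. Three steel rings within 17 mm of the spine line rise to 24 mm.
- spine (a point): middle of the hinge axis of the leaf, above the spine, 12.5 mm above the sideboard; its axes are those of the binder.
- leaf (a joint): divider leaf about the spine, rad: 0 = flat on the right page, 1.57 upright, 3.14 = flat on the left page (end stop); starts 0.7 to 1.25. Stiff wooden board, black rim, 180 mm along the spine, 155 mm from hinge axis to free edge, 5 mm thick (rim 4), 90 g. Stiff hinge: it stays where it is left and takes up to 0.25 N m to turn (under 2.5 N near the free edge).
- leaf_edge (a point): middle of the free edge of the leaf, 155 mm from the hinge axis; its x axis runs along the spine.
- leaf_front: the broad side of the leaf that faces up and to the left page at the start and down onto the left page at the end; origin on the hinge axis, x along the spine. Touching this side and the other one together counts as pinching.
- leaf_back: the other broad side of the leaf, that faces down to the right page at the start and up at the end; origin on the hinge axis, x along the spine. The leaf is pushed over on this side or by its rim.
- tub: loose round pink plastic tub with a closed lid, 81 mm across at the lid, 54 mm high, narrower at the foot, 0.1 to 0.2 kg; standing on the left page at the start. Origin: centre of its underside.
- shaker: bystander: salt shaker, 44 mm across, 90 mm high, on the right; origin at the centre of its underside.
- spice: bystander: glass spice jar with a white lid, 50 mm across, 62 mm high, on the right; origin at the centre of its underside.
- mug: bystander: green and white mug, 78 by 116 by 101 mm with its handle, on the left; origin at the centre of its underside.

How it is judged (in metres and radians):
On the way, in this order (a step that is already met when the one before it is completed fails the run):
1. the tub stands upright on the sideboard clear of the binder, while the leaf has not yet been turned past 2.0 rad ((y of tub in the frame of binder above 0.185 m or y of tub in the frame of binder below -0.185 m or x of tub in the frame of binder above 0.125 m or x of tub in the frame of binder below -0.125 m) and height (world z) of tub below 0.006 m and angle between tub's own z axis and vertical below 0.1 rad and linear speed of tub below 0.02 m/s and value of joint leaf below 2 rad), for 0.2 s.
2. the leaf lies flat on the left page (value of joint leaf above 3.02 rad), for 0.2 s.
At the end, for the whole second after the job is handed in: Leaf within 0.12 rad of flat on the left page, at rest. Tub upright (0.1 rad) and still on the sideboard, over 185 mm across or 125 mm along from the binder's middle. Binder flat, moved under 40 mm; shaker, spice jar and mug upright, moved under 25 mm (value of joint leaf above 3.02 rad and velocity of joint leaf below 0.05 rad/s and (y of tub in the frame of binder above 0.185 m or y of tub in the frame of binder below -0.185 m or x of tub in the frame of binder above 0.125 m or x of tub in the frame of binder below -0.125 m) and height (world z) of each of tub, binder below 0.006 m and angle between tub's own z axis and vertical below 0.1 rad and linear speed of tub below 0.02 m/s and distance of binder from where it was at the start of the episode below 0.04 m and angle between binder's own z axis and vertical below 0.03 rad and distance of each of shaker, spice, mug from where it was at the start of the episode below 0.025 m and angle between each of shaker, spice, mug's own z axis and vertical below 0.15 rad); the robot touches nothing.
It fails at once if the leaf is pinched: fingers press on both of its broad sides at once (over 0.5 N each) (contact force between the fingers and leaf_front above 0.5 N and contact force between the fingers and leaf_back above 0.5 N).
It fails at once if the tub is lifted (its underside's centre over 35 mm above the sideboard) or tipped over (over 0.6 rad) (height (world z) of tub above 0.035 m or angle between tub's own z axis and vertical above 0.6 rad).
It fails at once if the binder is shifted by over 40 mm, lifted by over 15 mm or tipped over 0.1 rad (distance of binder from where it was at the start of the episode above 0.04 m or height (world z) of binder above 0.015 m or angle between binder's own z axis and vertical above 0.1 rad).
It fails at once if the shaker, spice jar or mug is moved by over 25 mm or tipped over 0.3 rad (distance of any of shaker, spice, mug from where it was at the start of the episode above 0.025 m or angle between any of shaker, spice, mug's own z axis and vertical above 0.3 rad).
It also fails if it takes over 61 s, if anything falls off the work surface, if the arm or the gripper's body presses on something with over 40 N, if the wrist force passes 120 N, or if a joint passes its speed limit or range.

### The arm

A 6-joint arm with a two-finger parallel gripper is mounted at the origin on a cart in front of the work surface, level with it; the furniture and walls round the work are solid. World frame = base frame: x ahead of the robot, y to its left, z up, the work surface at z = 0. Lengths are in mm, angles in rad, forces in N, time in s.
With the tool pointing down it reaches from about 350 to 850 mm from the base axis. Payload 8.1 kg.
Tool frame: the origin (TCP) lies at the centre of the arm's flange, where the gripper is bolted on; the fingertips stand 173 mm ahead of it and the grasp point (between the pads) lies 155 mm ahead of it; y points along the fingers, x is the direction in which the jaws open and shut, and the axes are right-handed (so a half turn about y gives the same grasp; the last joint's range is limited). The gripper opens to 85 mm and grips with 20 to 120 N. Pads are 22 mm wide; open, the fingers measure 114 mm over their backs; the gripper's body (76 mm by 85 mm) begins 54 mm behind the grasp point. The pads swing forward as they close: fully open they stand 13 mm farther back than shut.
Start: joints at [1.124, 0.13, 1.488, -0, 1.523, -0.085], TCP at [212.354, 561.171, 404.692] pointing down, gripper open.
Joint ranges: [-2.96, 2.96], [-0.89, 2.26], [0.02, 2.5], [-1.34, 4.48], [0, 2.73], [-2.66, 2.66]. Speed limits (rad/s): [2.39, 2.39, 2.79, 3.14, 3.14, 3.14].

### API

Orientations are given as a 3x3 rotation matrix whose columns are the frame's x, y, z axes.
In Python, from rig import r, imaging gives the robot as it stands. The module is installed in compiled form; this text tells all that it offers.
- The arm moves only by the tool servo_tool, never from a script. Its argument "deltas" is a list of rows, each a list of 3 entries, a list of its own where there are three numbers: the shift along the tool's x, y, z in cm, then the turn, a rotation vector about the tool's x, y, z in degrees, then the closure in counts, from 0 (fully open) to 255 (shut). A call has 1 to 10 rows; each row shifts and turns the commanded pose from where the row before left it, along the tool's axes as they then stand; what a row does not reach is not made up. A row lasts 1/12 s, in which the tool goes at most 41.7 mm and 7.16 degrees, less where a joint would pass 70% of its speed; a pose out of reach is approached as far as the arm can. A call with a gripper value outside its range is refused whole. The fingers move at their own pace and stop on an object; "squeeze" is the grip in N (left out, the last holds). Time passes only in rows, so rows that do not move let the fingers close. It gives the time, the measured TCP pose, the force and the opening at its end, in the units of the state.
- r.get_obs(): the state, without advancing time (a new reading comes with each control period).
- imaging.get_image(name): name is "scene" or "top"; returns (picture, depth): 384x512x3 uint8, blue, green, red; 384x512 float32, mm along the optical axis (not along the pixel's ray), 0 where there is no reading.
- imaging.camera_info(name): a dict with "fx", "fy", "cx", "cy" (pixels), "R" (3x3) and "t" (3): a world point X has camera coordinates R X + t. Camera axes: x right, y down, z forward; pixel columns grow to the right and rows downward; lengths in mm; the calibration is good to about 2 mm. A picture is of the moment at which its call begins. camera_info takes no time and is no camera call.
- r.job_done(): hands the job in, once; it reports no verdict.
The state is a dict: "time": time; "joint_positions": joint angles; "dq": joint speeds; "tau": joint torques, N m; "tcp_pos": TCP position; "orientation": TCP orientation; "ft_force": force on the tool from outside, world axes, zero at the start; "wrist_torque": the same for the moment, N m; "opening": finger opening in mm.
Only numpy, scipy, OpenCV 4.12 (cv2) and the standard library are available. Lean on these libraries where they do the work, as an engineer would, in place of code of your own. Each camera call takes 0.05 s, during which the arm holds its last target.

## Working session

There is one attempt and no reset: what is moved stays moved. The work goes in short steps, Python scripts to look and compute and a tool call to move; the robot and the scene stay as the last step left them, time stands still between calls to the robot, and variables do not carry over. Pictures are saved under pics/ and viewed, and the job is handed in when it is done.

Besides the shell and the picture viewer there is one more tool, called after "Request:" by a JSON object that holds its "name" and its "arguments", one argument or row to a line. servo_tool: Moves the arm, as the interface text tells. Its arguments: {"type":"object","properties":{"deltas":{"type":"array","items":{"type":"array"}},"squeeze":{"type":"number"}},"required":["deltas"]}

```bash
mkdir -p pics; ls; python3 - <<'E'
from rig import r, imaging
import cv2,numpy as np
o=r.get_obs();print(o)
for n in("scene","top"):
    p,d=imaging.get_image(n);cv2.imwrite(f"pics/{n}0.png",p);np.savez(f"{n}0.npz",p=p,d=d)
    print(imaging.camera_info(n))
E
```

```text
pics
{'time': 0.0, 'joint_positions': array([ 1.12358274e+00,  1.31171696e-01,  1.48925768e+00,  4.91577478e-05,
        1.52301837e+00, -8.53638677e-02]), 'dq': array([ 0.00084846,  0.00089628, -0.00141279,  0.00045408,  0.00021041,
       -0.0005855 ]), 'tau': array([ 7.00832697e-04, -5.69386089e+01, -5.00570726e+01,  9.58537203e-05,
        1.44327982e-02, -1.32480599e-05]), 'tcp_pos': array([212.25487028, 560.96076099, 403.64971668]), 'orientation': array([[ 3.54006232e-01, -8.46514259e-04, -9.35242680e-01],
       [ 9.35241245e-01, -1.65141564e-03,  3.54007184e-01],
       [-1.84414652e-03, -9.99998278e-01,  2.07083620e-04]]), 'ft_force': array([ 0.65972034, -0.57219282,  0.07743869]), 'wrist_torque': array([-0.02295472, -0.01907061, -0.02019122]), 'opening': 85.07967266228839}
{'fx': 426.64380821561036, 'fy': 426.64380821561036, 'cx': 252.34564873513304, 'cy': 188.6999210796726, 'R': array([[ 0.61486207, -0.78842916, -0.01800255],
       [-0.43999839, -0.32401272, -0.83750652],
       [ 0.65448151,  0.52287209, -0.54613069]]), 't': array([-318.74235379,  257.63464152, 1304.99428763])}
{'fx': 431.2486017062877, 'fy': 431.2486017062877, 'cx': 251.63094904320056, 'cy': 185.65362280563912, 'R': array([[-2.53852621e-02, -9.99659997e-01, -5.95643785e-03],
       [-9.66716010e-01,  2.60652380e-02, -2.54520645e-01],
       [ 2.54589363e-01, -7.02889454e-04, -9.67048997e-01]]), 't': array([  25.54829818,  504.41040347, 1567.20440814])}
```

View pics/scene0.png

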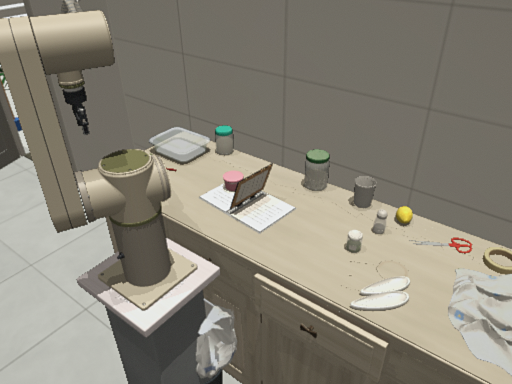

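View pics/top0.png

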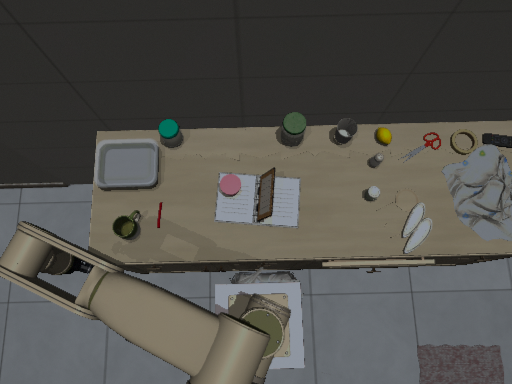

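```bash
cat > h.py <<'E'
import numpy as np,cv2
from rig import r,imaging
def pts(n,d):
    c=imaging.camera_info(n);v,u=np.indices(d.shape)
    X=np.stack([(u-c['cx'])/c['fx']*d,(v-c['cy'])/c['fy']*d,d],-1)
    return (X-c['t'])@c['R']
def proj(n,P):
    c=imaging.camera_info(n);q=np.asarray(P)@c['R'].T+c['t'];return q[...,:2]/q[...,2:]*c['fx']+[c['cx'],c['cy']]
E
python3 - <<'E'
from h import *
for n in("scene","top"):
    z=np.load(f"{n}0.npz");p,d=z['p'],z['d'];W=pts(n,d)
    hsv=cv2.cvtColor(p,cv2.COLOR_BGR2HSV)
    m=((hsv[...,0]>165)|(hsv[...,0]<3))&(hsv[...,1]>70)&(p[...,2]>120)&(d>0)
    k,l,s,c=cv2.connectedComponentsWithStats(m.astype(np.uint8))
    for i in range(1,k):
        if s[i,4]>60:
            w=W[l==i]; t=w[w[:,2]>w[:,2].max()-12]
            print(n,s[i],'med',np.median(w,0),'top',t.mean(0),t.min(0),t.max(0))
    # white pages
    m=(hsv[...,1]<40)&(p.min(-1)>150)&(abs(W[...,2]-8)<8)&(abs(W[...,1])<300)&(W[...,0]>300)
    k,l,s,c=cv2.connectedComponentsWithStats(m.astype(np.uint8))
    for i in range(1,k):
        if s[i,4]>100:
            w=W[l==i]; print(n,'page',s[i],w.mean(0),cv2.minAreaRect(w[:,:2].astype(np.float32)),)
    crop={'scene':p[130:270,170:320],'top':p[110:250,90:390]}[n]
    cv2.imwrite(f"pics/{n}c.png",cv2.resize(crop,None,fx=800/crop.shape[1] if n=='top' else 4,fy=800/crop.shape[1] if n=='top' else 4,interpolation=cv2.INTER_CUBIC))
z=np.load("top0.npz");W=pts("top",z['d'])
for u,v in[(168,130),(128,165),(155,165),(125,226),(135,218),(160,215),(373,193),(376,160),(293,125),(100,200),(110,180),(180,245),(230,185)]:print(u,v,W[v,u].round())
# leaf points
b=W[165:225,250:282].reshape(-1,3);b=b[b[:,2]>25];
print(len(b),b.mean(0),b.min(0),b.max(0));
E
```

```text
scene page [ 198  183   99   51 1806] [443.10261092 -43.35457486   8.66070785] ((467.64825439453125, -8.05810546875), (336.6640930175781, 209.43597412109375), 84.78768920898438)
top [220 174  21  20 326] med [514.55146922  94.34255762  61.89421555] top [514.2677776   94.87997452  63.66794455] [477.8946042   56.24649903  59.74988027] [552.96258076 131.99331779  71.7189053 ]
168 130 [718. 324. 118.]
128 165 [597. 483.  72.]
155 165 [598. 382.  62.]
125 226 [373. 502.   6.]
135 218 [404. 466.   4.]
160 215 [403. 359.  55.]
373 193 [ 465. -445.   60.]
376 160 [ 590. -463.   79.]
293 125 [ 716. -149.  138.]
100 200 [481. 608.  -2.]
110 180 [542. 551.  64.]
180 245 [295. 289.   9.]
230 185 [509.  94.  68.]
701 [457.09605633 -37.80625543 116.85246866] [ 89.27659084 -69.68440733  26.18547349] [ 553.83939566   13.49360593 1644.09848868]
```

View pics/topc.png

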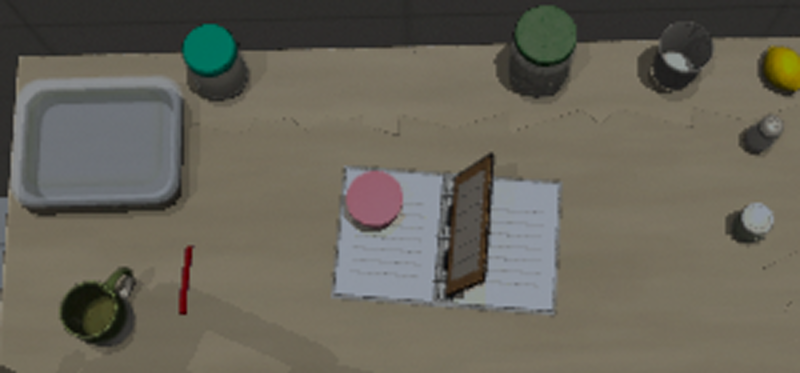

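View pics/scenec.png

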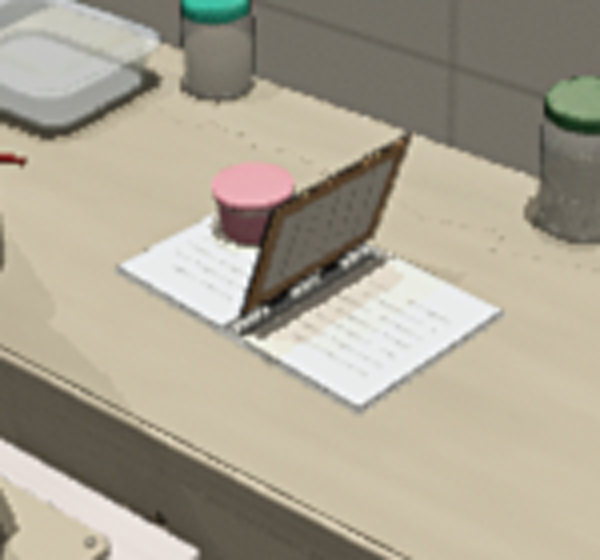

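```bash
python3 - <<'E'
from h import *
for n,(a,b,c_,d_) in {"top":(160,230,205,305),"scene":(155,235,185,300)}.items():
    z=np.load(f"{n}0.npz");p,d=z['p'],z['d'];W=pts(n,d)
    w=W[a:b,c_:d_].reshape(-1,3)
    # page
    q=w[(abs(w[:,2]-8)<8)&(w[:,2]>5)]; print(n,'page z',np.median(q[:,2]))
    g=p[a:b,c_:d_].reshape(-1,3); hs=cv2.cvtColor(p,cv2.COLOR_BGR2HSV)[a:b,c_:d_].reshape(-1,3)
    q=w[(hs[:,1]<50)&(g.min(1)>130)&(abs(w[:,2]-8)<15)]; R=cv2.minAreaRect(q[:,:2].astype(np.float32)); print(R, cv2.boxPoints(R).round())
    for x0 in range(0):pass
    lf=w[(w[:,2]>25)&(w[:,2]<175)&(w[:,1]<30)&(w[:,1]>-120)&(w[:,0]>350)]
    print('leaf',len(lf),lf.mean(0),lf.min(0),lf.max(0))
    u,s,vt=np.linalg.svd(lf-np.median(lf,0),full_matrices=False);print(vt,s/np.sqrt(len(lf)))
    print(lf[lf[:,2]>125].mean(0))
E
```

```text
top page z 8.681474355482159
((465.55963134765625, -8.893569946289062), (313.0304260253906, 188.1551055908203), 84.32682800292969) [[ 356. -155.]
 [ 544. -174.]
 [ 575.  138.]
 [ 387.  156.]]
leaf 694 [460.80605093 -38.32368919 101.4479699 ] [371.85010074 -69.68440733  26.18547349] [553.83939566  -3.25076294 168.4380384 ]
[[-0.99535577  0.09079288  0.03199295]
 [-0.00203956 -0.35215875  0.93593806]
 [ 0.09624311  0.9315261   0.35070842]] [51.84556511 43.41846051  1.52160525]
[459.72071576 -55.06208771 146.15929886]
scene page z 7.416110516115702
((524.5973510742188, 70.0355224609375), (574.955078125, 489.4042053222656), 37.47563934326172) [[ 148.   89.]
 [ 445. -299.]
 [ 902.   51.]
 [ 604.  439.]]
leaf 912 [507.78236589 -37.17638709  90.86101184] [370.02290234 -74.59192896  25.25139676] [788.19954497  29.88906921 164.28848084]
[[-0.98828667 -0.07319361  0.13391097]
 [-0.15161614  0.37099308 -0.91617502]
 [ 0.01737812 -0.92574663 -0.37774485]] [132.10634673  41.13400739   9.81578137]
[456.96848042 -59.15211451 145.42967439]
```

Request:
{"name": "servo_tool", "arguments": {
  "deltas": [
    [[0,0,0],[0,-5,0],0],
    [[0,0,0],[0,-5,0],30],
    [[0,0,0],[0,-5,0],60],
    [[0,0,0],[-6,0,0],90],
    [[0,0,0],[-6,0,0],115],
    [[0,0,0],[-6,0,0],115]
  ]
}}

```text
time: 0.6
tcp_pos: [212.8, 561.1, 404.6]
orientation: [[0.1, 0.312, -0.945], [0.995, -0.031, 0.095], [0.0, -0.95, -0.314]]
ft_force: [-0.6, 0.2, -0.6]
opening: 46.7
```

```bash
cat >> h.py <<'E'
C=np.array([466.,-9,0]);YAW=-.099
RB=np.array([[np.cos(YAW),-np.sin(YAW),0],[np.sin(YAW),np.cos(YAW),0],[0,0,1]])
def b2w(p):return C+RB@np.asarray(p,float)
def w2b(p):return RB.T@(np.asarray(p,float)-C)
def st():
    o=r.get_obs();R=np.array(o['orientation']);k=173-13*o['opening']/85
    tip=o['tcp_pos']+R[:,1]*k
    print('t',round(o['time'],2),'tcp',o['tcp_pos'].round(1),'tipB',w2b(tip).round(1),'open',round(o['opening'],1),'F',o['ft_force'].round(1),'j',o['joint_positions'].round(2))
    print('axes in binder\n',(RB.T@R).round(3))
    return o,R,tip
def go(t):
    o,R,tip=st();d=R.T@(b2w(t)-tip);print('tool delta cm for',t,(d/10).round(2))
E
python3 - <<'E'
from h import *
go([-38,107,120])
E
```

```text
t 0.6 tcp [212.8 561.1 404.6] tipB [-256.3  542.2  247.1] open 46.7 F [-0.6  0.2 -0.6] j [ 1.22  0.1   1.54 -0.31  1.43 -0.22]
axes in binder
 [[ 0.001  0.314 -0.95 ]
 [ 1.    -0.     0.001]
 [ 0.    -0.95  -0.314]]
tool delta cm for [-38, 107, 120] [-43.5   18.93 -16.81]
```

Request:
{"name": "servo_tool", "arguments": {
  "deltas": [
    [[-3.6,0.57,-1.7],[0,0,0],115],
    [[-3.6,0.57,-1.7],[0,0,0],115],
    [[-3.6,0.57,-1.7],[0,0,0],115],
    [[-3.6,0.57,-1.7],[0,0,0],115],
    [[-3.6,0.57,-1.7],[0,0,0],115],
    [[-3.6,0.57,-1.7],[0,0,0],115]
  ]
}}

```text
time: 1.1
tcp_pos: [297.8, 333.8, 403.0]
orientation: [[0.099, 0.307, -0.946], [0.995, -0.031, 0.094], [-0.001, -0.951, -0.309]]
ft_force: [0.8, -0.1, 0.7]
opening: 46.9
```

Request:
{"name": "servo_tool", "arguments": {
  "deltas": [
    [[-3.6,0.57,-1.7],[0,0,0],115],
    [[-3.6,0.57,-1.7],[0,0,0],115],
    [[-3.6,0.57,-1.7],[0,0,0],115],
    [[-3.6,0.57,-1.7],[0,0,0],115],
    [[-3.6,0.57,-1.7],[0,0,0],115],
    [[-3.6,0.57,-1.7],[0,0,0],115],
    [[0,0,0],[0,0,0],115]
  ]
}}

```text
time: 1.68
tcp_pos: [385.0, 103.1, 402.5]
orientation: [[0.11, 0.308, -0.945], [0.994, -0.037, 0.103], [-0.003, -0.951, -0.31]]
ft_force: [-0.5, 0.2, -1.2]
opening: 46.8
```

```bash
python3 - <<'E'
from h import *
go([-38,107,18])
for n in("scene","top"):
    p,d=imaging.get_image(n);cv2.imwrite(f"pics/{n}1.png",p)
    W=pts(n,d);hsv=cv2.cvtColor(p,cv2.COLOR_BGR2HSV)
    m=((hsv[...,0]>165)|(hsv[...,0]<3))&(hsv[...,1]>70)&(d>0)&(W[...,1]<250)&(W[...,1]>0)&(W[...,2]>0)&(W[...,2]<80)
    w=W[m]
    if n=='scene':
        w=w[w[:,2]<70]
        for z in range(5,70,6):
            q=w[abs(w[:,2]-z)<3]
            if len(q):b=(q-C)@RB;print(z,len(q),b.min(0).round(),b.max(0).round())
E
```

```text
t 1.68 tcp [385.  103.1 402.5] tipB [-40.3 102.5 244.9] open 46.8 F [-0.5  0.2 -1.2] j [ 0.18 -0.62  2.14 -0.09  1.32 -1.28]
axes in binder
 [[ 0.011  0.31  -0.951]
 [ 1.    -0.006  0.01 ]
 [-0.003 -0.951 -0.31 ]]
tool delta cm for [-38, 107, 18] [ 0.51 21.64  6.83]
11 2 [11. 91. 12.] [ 17. 107.  13.]
17 12 [ 9. 82. 14.] [ 20. 115.  20.]
23 12 [ 6. 81. 22.] [ 25. 117.  26.]
29 10 [ 4. 79. 26.] [ 23. 112.  31.]
35 11 [ 4. 77. 33.] [ 21. 118.  38.]
41 16 [ 5. 75. 38.] [ 25. 110.  43.]
47 6 [ 4. 72. 44.] [ 17. 116.  49.]
53 11 [ 1. 71. 51.] [ 32. 111.  56.]
59 21 [-2. 66. 56.] [ 55. 119.  62.]
65 5 [-4. 66. 63.] [ 39. 101.  67.]
```

Request:
{"name": "servo_tool", "arguments": {
  "deltas": [
    [[0.1,2.7,0.84],[0,0,0],170],
    [[0.1,2.7,0.84],[0,0,0],170],
    [[0.1,2.7,0.84],[0,0,0],170],
    [[0.1,2.7,0.84],[0,0,0],170],
    [[0.1,2.7,0.84],[0,0,0],170],
    [[0,2.7,0.84],[0,0,0],170],
    [[0,0,0],[0,0,0],170]
  ]
}}

```text
time: 2.37
tcp_pos: [382.3, 115.8, 226.7]
orientation: [[0.096, 0.297, -0.95], [0.995, -0.031, 0.091], [-0.003, -0.954, -0.299]]
ft_force: [-1.7, -0.8, -0.3]
opening: 28.3
```

```bash
python3 - <<'E'
from h import *
go([-38,107,18])
E
```

```text
t 2.37 tcp [382.3 115.8 226.7] tipB [-45.2 115.6  65.7] open 28.3 F [-1.7 -0.8 -0.3] j [ 0.21 -0.44  2.35 -0.11  0.94 -1.21]
axes in binder
 [[-0.002  0.299 -0.954]
 [ 1.    -0.002 -0.003]
 [-0.003 -0.954 -0.299]]
tool delta cm for [-38, 107, 18] [-0.85  4.77  0.74]
```

Request:
{"name": "servo_tool", "arguments": {
  "deltas": [
    [[-0.3,1.6,0.25],[0,0,0],170],
    [[-0.3,1.6,0.25],[0,0,0],170],
    [[-0.2,1.4,0.25],[0,0,0],170],
    [[0,0,0],[0,0,0],170]
  ]
}}

```text
time: 2.7
tcp_pos: [391.1, 106.8, 185.5]
orientation: [[0.098, 0.304, -0.948], [0.995, -0.031, 0.093], [-0.001, -0.952, -0.306]]
ft_force: [-0.9, 0.1, 0.0]
opening: 28.5
```

```bash
python3 - <<'E'
from h import *
go([0,107,16])
for n in("scene","top"):
    p,d=imaging.get_image(n);c=p[130:270,170:320] if n=='scene' else p[150:250,190:320]
    cv2.imwrite(f"pics/{n}2.png",cv2.resize(c,None,fx=4,fy=4))
E
```

```text
t 2.7 tcp [391.1 106.8 185.5] tipB [-34.5 107.8  24.9] open 28.5 F [-0.9  0.1  0. ] j [ 0.18 -0.34  2.36 -0.12  0.82 -1.23]
axes in binder
 [[-0.001  0.306 -0.952]
 [ 1.    -0.001 -0.001]
 [-0.001 -0.952 -0.306]]
tool delta cm for [0, 107, 16] [-0.08  1.9  -3.01]
```

View pics/scene2.png

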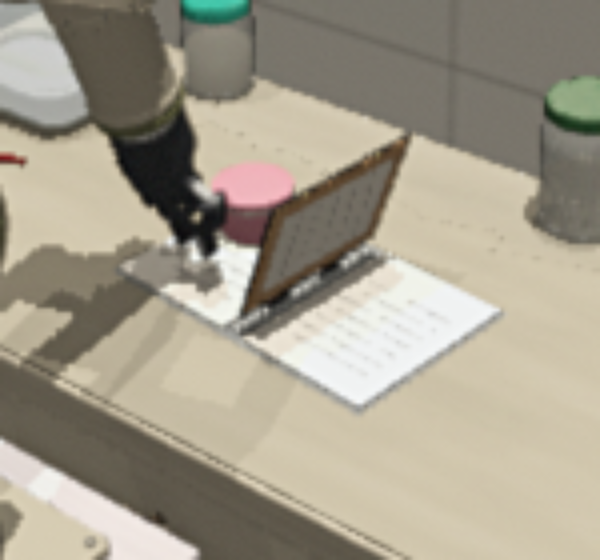

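View pics/top2.png

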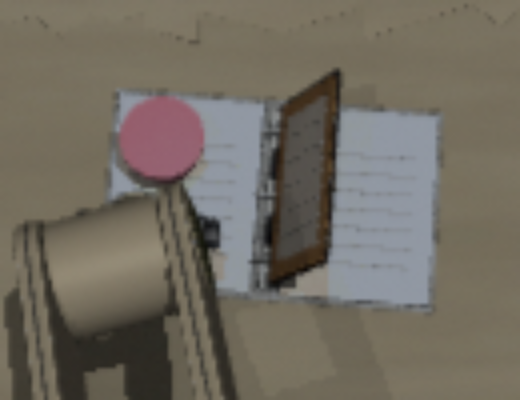

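Request:
{"name": "servo_tool", "arguments": {
  "deltas": [
    [[0,0.63,-1.0],[0,0,0],170],
    [[-0.05,0.63,-1.0],[0,0,0],170],
    [[0,0.5,-0.9],[0,0,0],170],
    [[0,0.18,-0.57],[0,0,0],170],
    [[0,0.18,-0.57],[0,0,0],170],
    [[0,0.18,-0.57],[0,0,0],170],
    [[0,0.18,-0.57],[0,0,0],170],
    [[0,0.18,-0.57],[0,0,0],170]
  ]
}}

```text
time: 3.47
tcp_pos: [455.2, 99.3, 179.9]
orientation: [[0.1, 0.308, -0.946], [0.995, -0.031, 0.095], [0.0, -0.951, -0.309]]
ft_force: [-1.8, 0.3, 1.0]
opening: 28.3
```

```bash
cat >>h.py <<'E'
def tub():
    p,d=imaging.get_image("top");W=pts("top",d);hsv=cv2.cvtColor(p,cv2.COLOR_BGR2HSV)
    m=((hsv[...,0]>165)|(hsv[...,0]<3))&(hsv[...,1]>70)&(d>0)&(W[...,1]<300)&(W[...,1]>0)&(W[...,2]>30)&(W[...,2]<100)
    w=(W[m]-C)@RB
    if len(w)>20: 
        (u,s,vt)=np.linalg.svd(w-w.mean(0),full_matrices=False)
        print('tub n',len(w),'mid',((w.min(0)+w.max(0))/2).round(),'mean',w.mean(0).round(),'min',w.min(0).round(),'max',w.max(0).round(),'normal',vt[2].round(2))
    return p
def snap(k):
    for n in("scene","top"):
        p,d=imaging.get_image(n);c=p[110:250,170:320] if n=='scene' else p[130:250,170:330]
        c=cv2.resize(c,(480,448) if n=='scene' else (597,448)); 
        cv2.imwrite(f"pics/{n}{k}.png",c)
E
python3 - <<'E'
from h import *
go([120,107,16]);tub()
E
```

```text
t 3.47 tcp [455.2  99.3 179.9] tipB [ 30.8 106.7  19.5] open 28.3 F [-1.8  0.3  1. ] j [ 0.13 -0.13  2.21 -0.1   0.76 -1.27]
axes in binder
 [[ 0.001  0.309 -0.951]
 [ 1.    -0.     0.001]
 [ 0.    -0.951 -0.309]]
tool delta cm for [120, 107, 16] [ 0.04  3.09 -8.38]
tub n 218 mid [ 81. 107.  62.] mean [ 82. 110.  62.] min [50. 68. 53.] max [112. 146.  71.] normal [ 0.04 -0.    1.  ]
```

Request:
{"name": "servo_tool", "arguments": {
  "deltas": [
    [[0,0.3,-0.76],[0,0,0],170],
    [[0,0.28,-0.76],[0,0,0],170],
    [[0,0.25,-0.76],[0,0,0],170],
    [[0,0.25,-0.76],[0,0,0],170],
    [[0,0.25,-0.76],[0,0,0],170],
    [[0,0.25,-0.76],[0,0,0],170]
  ]
}}

```text
time: 4.02
tcp_pos: [503.6, 94.2, 178.4]
orientation: [[0.1, 0.307, -0.946], [0.995, -0.031, 0.095], [-0.0, -0.951, -0.309]]
ft_force: [-0.6, -0.1, 0.8]
opening: 28.4
```

```bash
python3 - <<'E'
from h import *
go([125,107,16]);tub();snap(3)
E
```

```text
t 4.02 tcp [503.6  94.2 178.4] tipB [ 79.3 106.3  18. ] open 28.4 F [-0.6 -0.1  0.8] j [ 0.11  0.01  2.08 -0.09  0.75 -1.3 ]
axes in binder
 [[ 0.001  0.309 -0.951]
 [ 1.    -0.     0.001]
 [-0.    -0.951 -0.309]]
tool delta cm for [125, 107, 16] [ 0.07  1.6  -4.28]
tub n 177 mid [138. 108.  56.] mean [138. 112.  56.] min [112.  68.  45.] max [165. 148.  66.] normal [-0.22 -0.03 -0.98]
```

View pics/scene3.png

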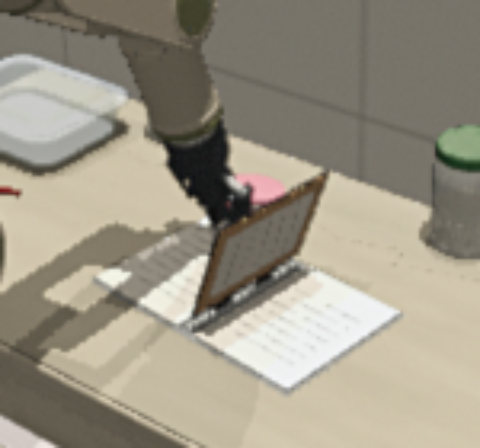

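Request:
{"name": "servo_tool", "arguments": {
  "deltas": [
    [[0,0.25,-0.76],[0,0,0],170],
    [[0,0.25,-0.76],[0,0,0],170],
    [[0,0.25,-0.76],[0,0,0],170],
    [[0,0.25,-0.76],[0,0,0],170],
    [[0,0.25,-0.76],[0,0,0],170],
    [[0,0.2,-0.6],[0,0,0],170],
    [[0,0,0],[0,0,0],170]
  ]
}}

```text
time: 4.75
tcp_pos: [550.3, 89.5, 178.8]
orientation: [[0.1, 0.309, -0.946], [0.995, -0.031, 0.095], [0.0, -0.951, -0.31]]
ft_force: [0.4, -0.2, -1.2]
opening: 28.4
```

```bash
python3 - <<'E'
from h import *
st();tub();snap(4)
E
```

```text
t 4.75 tcp [550.3  89.5 178.8] tipB [126.5 106.3  18.5] open 28.4 F [ 0.4 -0.2 -1.2] j [ 0.09  0.12  1.96 -0.09  0.75 -1.33]
axes in binder
 [[ 0.001  0.31  -0.951]
 [ 1.    -0.     0.001]
 [ 0.    -0.951 -0.31 ]]
tub n 103 mid [188. 108.  54.] mean [190. 114.  54.] min [169.  70.  45.] max [208. 146.  63.] normal [-0.14 -0.01 -0.99]
```

View pics/top4.png

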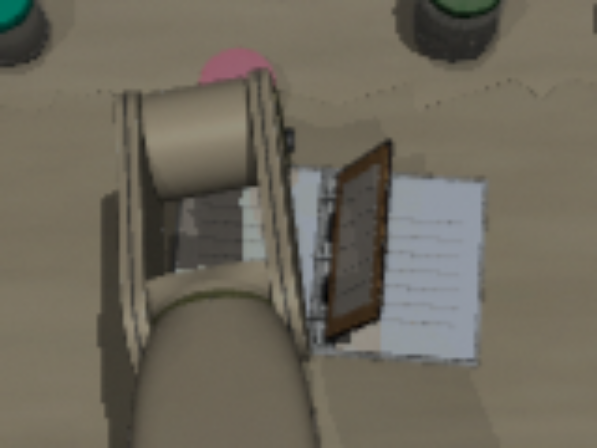

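Request:
{"name": "servo_tool", "arguments": {
  "deltas": [
    [[0,-1.0,2.5],[0,0,0],170],
    [[0,-3.7,0.5],[0,0,0],170],
    [[0,-3.7,0],[0,0,0],170],
    [[0,-3.7,0],[0,0,0],255],
    [[0,-3.7,0],[0,0,0],255],
    [[0,-3.7,0],[0,0,0],255],
    [[0,-1,0],[6,0,0],255],
    [[0,0,0],[6,0,0],255],
    [[0,0,0],[6,0,0],255],
    [[0,0,0],[0,0,0],255]
  ]
}}

```text
time: 5.73
tcp_pos: [457.5, 98.9, 364.3]
orientation: [[0.1, -0.005, -0.995], [0.995, 0.001, 0.1], [0.0, -1.0, 0.005]]
ft_force: [1.9, 0.5, 0.0]
opening: -0.1
```

```bash
python3 - <<'E'
from h import *
go([0,-115,200]);tub();snap(5)
E
```

```text
t 5.73 tcp [457.5  98.9 364.3] tipB [-20.  106.5 191.3] open -0.1 F [1.9 0.5 0. ] j [ 0.1  -0.21  1.89  0.    1.46 -1.37]
axes in binder
 [[ 0.001 -0.005 -1.   ]
 [ 1.     0.     0.001]
 [ 0.    -1.     0.005]]
tool delta cm for [0, -115, 200] [-22.15  -0.88  -2.02]
```

View pics/scene5.png

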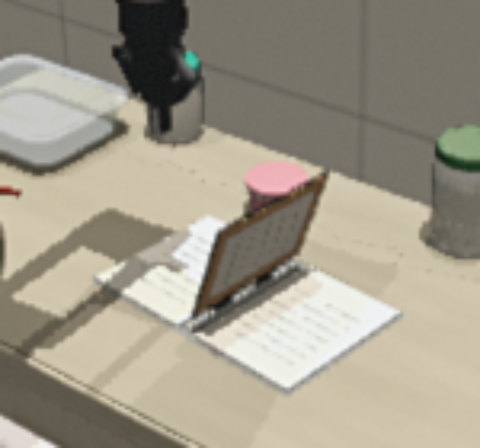

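Request:
{"name": "servo_tool", "arguments": {
  "deltas": [
    [[0,-2,0],[0,0,0],255],
    [[-3.7,0,-0.33],[0,0,0],255],
    [[-3.7,0,-0.33],[0,0,0],255],
    [[-3.7,0,-0.33],[0,0,0],255],
    [[-3.7,0,-0.33],[0,0,0],255],
    [[-3.7,0,-0.33],[0,0,0],255],
    [[-3.7,0,-0.33],[0,0,0],255],
    [[0,0,0],[0,0,0],255]
  ]
}}

```text
time: 6.55
tcp_pos: [454.1, -128.9, 383.8]
orientation: [[0.105, 0.002, -0.995], [0.995, -0.004, 0.105], [-0.004, -1.0, -0.003]]
ft_force: [-0.2, 0.2, 0.1]
opening: -0.4
```

```bash
cat >>h.py <<'E'
def leaf():
    p,d=imaging.get_image("top");W=(pts("top",d)-C)@RB
    b=W[150:230,200:310].reshape(-1,3)
    m=(b[:,2]>30)&(b[:,2]<172)&(abs(b[:,0])<88)&(np.hypot(b[:,1],b[:,2]-12.5)<162)
    q=b[m]
    a=np.arctan2(q[:,2]-12.5,-q[:,1]);print('leaf n',len(q),'angle pct10/50/90',np.percentile(a,[10,50,90]).round(3),'maxz',q[:,2].max().round(),)
E
python3 - <<'E'
from h import *
go([0,-115,125]);tub();leaf();snap(6)
E
```

```text
t 6.55 tcp [ 454.1 -128.9  383.8] tipB [   0.4 -121.2  210.7] open -0.4 F [-0.2  0.2  0.1] j [-0.38 -0.21  1.86 -0.    1.49 -1.85]
axes in binder
 [[ 0.006  0.003 -1.   ]
 [ 1.    -0.004  0.006]
 [-0.004 -1.    -0.003]]
tool delta cm for [0, -115, 125] [0.66 8.57 0.07]
tub n 326 mid [169. 107.  50.] mean [167. 107.  54.] min [127.  68.  33.] max [210. 147.  67.] normal [ 0.02 -0.02 -1.  ]
leaf n 188 angle pct10/50/90 [1.223 1.252 1.314] maxz 164.0
```

View pics/top6.png

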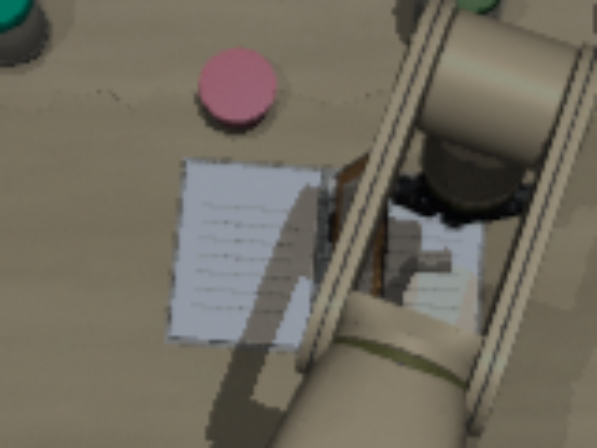

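Request:
{"name": "servo_tool", "arguments": {
  "deltas": [
    [[0.2,2.7,0],[0,0,0],255],
    [[0.2,2.7,0],[0,0,0],255],
    [[0.2,2.6,0],[0,0,0],255],
    [[1.5,0,0],[0,0,0],255],
    [[1.5,0,0],[0,0,0],255],
    [[1.0,0,0],[0,0,0],255],
    [[1.0,0,0],[0,0,0],255],
    [[0,0,0],[0,0,0],255]
  ]
}}

```text
time: 7.42
tcp_pos: [460.8, -66.0, 304.5]
orientation: [[0.097, 0.001, -0.995], [0.995, 0.0, 0.097], [0.0, -1.0, -0.001]]
ft_force: [0.0, -0.4, 0.2]
opening: -0.0
```

```bash
python3 - <<'E'
from h import *
go([0,-14.5,130]);leaf();snap(7)
E
```

```text
t 7.42 tcp [460.8 -66.  304.5] tipB [  0.7 -57.2 131.5] open -0.0 F [ 0.  -0.4  0.2] j [-0.25 -0.17  1.97  0.    1.34 -1.73]
axes in binder
 [[-0.002  0.001 -1.   ]
 [ 1.     0.    -0.002]
 [ 0.    -1.    -0.001]]
tool delta cm for [0, -14.5, 130] [4.27 0.15 0.07]
leaf n 253 angle pct10/50/90 [1.326 1.347 1.402] maxz 168.0
```

View pics/scene7.png

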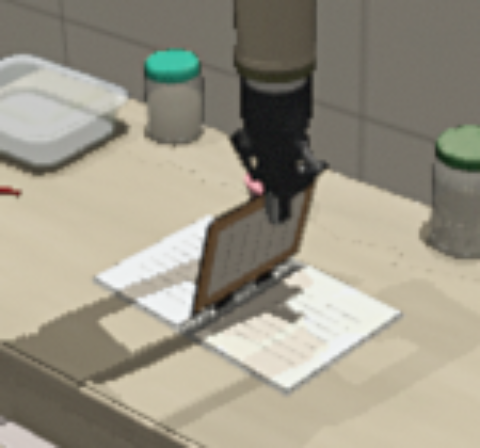

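Request:
{"name": "servo_tool", "arguments": {
  "deltas": [
    [[1.0,0,0],[0,0,0],255],
    [[1.0,0,0],[0,0,0],255],
    [[1.0,0,0],[0,0,0],255],
    [[1.0,0,0],[0,0,0],255],
    [[1.0,0,0],[0,0,0],255],
    [[1.0,0.1,0],[0,0,0],255],
    [[1.0,0.2,0],[0,0,0],255],
    [[0,0,0],[0,0,0],255]
  ]
}}

```text
time: 8.23
tcp_pos: [467.4, 3.3, 300.4]
orientation: [[0.098, -0.001, -0.995], [0.995, 0.001, 0.098], [0.001, -1.0, 0.001]]
ft_force: [-0.2, 0.2, 1.0]
opening: 0.1
```

```bash
python3 - <<'E'
from h import *
go([0,45,117]);leaf();snap(8)
E
```

```text
t 8.23 tcp [467.4   3.3 300.4] tipB [ -0.   12.5 127.4] open 0.1 F [-0.2  0.2  1. ] j [-0.1  -0.16  1.97  0.    1.33 -1.58]
axes in binder
 [[-0.001 -0.001 -1.   ]
 [ 1.     0.001 -0.001]
 [ 0.001 -1.     0.001]]
tool delta cm for [0, 45, 117] [ 3.25  1.04 -0.  ]
leaf n 220 angle pct10/50/90 [1.722 1.783 1.8  ] maxz 170.0
```

View pics/scene8.png

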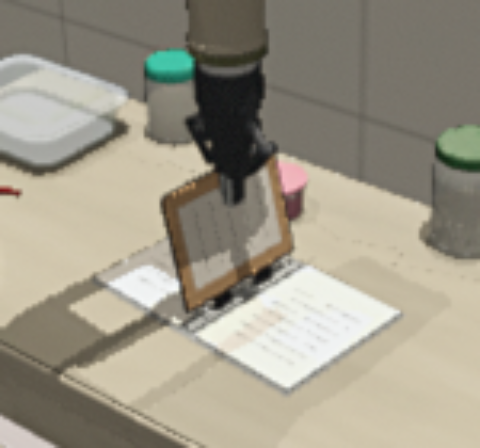

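Request:
{"name": "servo_tool", "arguments": {
  "deltas": [
    [[1.1,0.3,0],[0,0,0],255],
    [[1.1,0.35,0],[0,0,0],255],
    [[1.1,0.4,0],[0,0,0],255],
    [[0.9,0.5,0],[0,0,0],255],
    [[0.9,0.6,0],[0,0,0],255],
    [[0.9,0.65,0],[0,0,0],255],
    [[0.75,0.7,0],[0,0,0],255],
    [[0.75,0.8,0],[0,0,0],255],
    [[0.75,0.8,0],[0,0,0],255],
    [[0,0,0],[0,0,0],255]
  ]
}}

```text
time: 9.22
tcp_pos: [474.9, 84.7, 247.7]
orientation: [[0.099, -0.003, -0.995], [0.995, 0.0, 0.099], [0.0, -1.0, 0.003]]
ft_force: [0.3, -0.2, -0.4]
opening: -0.1
```

```bash
python3 - <<'E'
from h import *
go([0,115,26]);leaf();snap(9)
E
```

```text
t 9.22 tcp [474.9  84.7 247.7] tipB [-0.9 94.2 74.7] open -0.1 F [ 0.3 -0.2 -0.4] j [ 0.07 -0.05  1.97  0.    1.22 -1.4 ]
axes in binder
 [[ 0.    -0.003 -1.   ]
 [ 1.     0.     0.   ]
 [ 0.    -1.     0.003]]
tool delta cm for [0, 115, 26] [ 2.08  4.87 -0.11]
leaf n 440 angle pct10/50/90 [2.438 2.591 2.63 ] maxz 165.0
```

View pics/scene9.png

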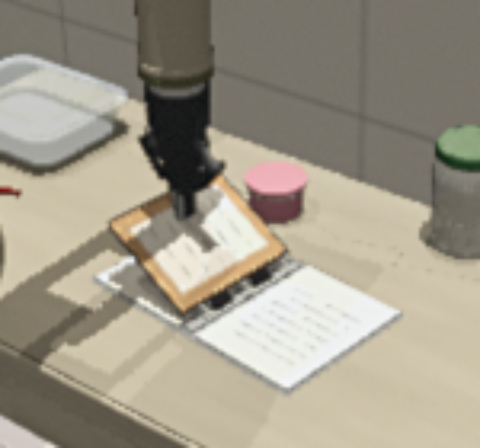

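Request:
{"name": "servo_tool", "arguments": {
  "deltas": [
    [[0.5,0.9,0],[0,0,0],255],
    [[0.5,0.95,0],[0,0,0],255],
    [[0.4,1.0,0],[0,0,0],255],
    [[0.3,1.0,0],[0,0,0],255],
    [[0.2,1.0,0],[0,0,0],255],
    [[0,0.5,0],[0,0,0],255],
    [[0,0,0],[0,0,0],255]
  ]
}}

```text
time: 9.95
tcp_pos: [476.6, 102.4, 194.4]
orientation: [[0.1, -0.003, -0.995], [0.995, -0.0, 0.1], [-0.001, -1.0, 0.003]]
ft_force: [0.2, -0.1, -0.2]
opening: 0.2
```

```bash
python3 - <<'E'
from h import *
go([0,115,13]);snap(10)
E
```

```text
t 9.95 tcp [476.6 102.4 194.4] tipB [ -1.  111.8  21.4] open 0.2 F [ 0.2 -0.1 -0.2] j [ 0.11  0.05  1.98  0.    1.11 -1.36]
axes in binder
 [[ 0.001 -0.003 -1.   ]
 [ 1.    -0.001  0.001]
 [-0.001 -1.     0.003]]
tool delta cm for [0, 115, 13] [ 0.32  0.84 -0.11]
```

View pics/scene10.png

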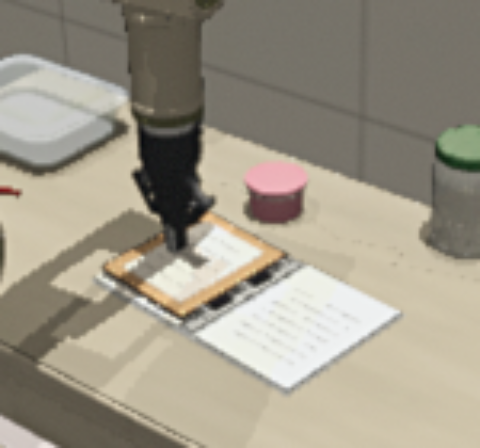

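Almost flat; press gently, watching the force.

Request:
{"name": "servo_tool", "arguments": {
  "deltas": [
    [[0.1,0.3,0],[0,0,0],255],
    [[0,0.2,0],[0,0,0],255],
    [[0,0.1,0],[0,0,0],255],
    [[0,0,0],[0,0,0],255]
  ]
}}

```text
time: 10.38
tcp_pos: [477.8, 103.3, 190.6]
orientation: [[0.1, 0.0, -0.995], [0.995, 0.0, 0.1], [0.0, -1.0, -0.0]]
ft_force: [-0.2, -0.3, -0.5]
opening: 0.3
```

Request:
{"name": "servo_tool", "arguments": {
  "deltas": [
    [[0,0.1,0],[0,0,0],255],
    [[0,0.1,0],[0,0,0],255],
    [[0,0,0],[0,0,0],255]
  ]
}}

```text
time: 10.63
tcp_pos: [477.8, 103.4, 188.5]
orientation: [[0.1, 0.0, -0.995], [0.995, 0.0, 0.1], [0.0, -1.0, -0.0]]
ft_force: [0.2, -0.5, 0.9]
opening: 0.2
```

Request:
{"name": "servo_tool", "arguments": {
  "deltas": [
    [[0,0.1,0],[0,0,0],255],
    [[0,0.05,0],[0,0,0],255],
    [[0,0,0],[0,0,0],255]
  ]
}}

```text
time: 10.88
tcp_pos: [478.0, 103.4, 188.2]
orientation: [[0.1, -0.0, -0.995], [0.995, -0.0, 0.1], [-0.0, -1.0, 0.0]]
ft_force: [-6.0, -0.8, 13.2]
opening: -0.2
```

Request:
{"name": "servo_tool", "arguments": {
  "deltas": [
    [[0,0.1,0],[0,0,0],255],
    [[0,0,0],[0,0,0],255]
  ]
}}

```text
time: 11.05
tcp_pos: [478.1, 103.4, 188.0]
orientation: [[0.1, -0.0, -0.995], [0.995, -0.0, 0.1], [-0.0, -1.0, 0.0]]
ft_force: [-11.0, -1.6, 24.6]
opening: 0.2
```

Request:
{"name": "servo_tool", "arguments": {
  "deltas": [
    [[0,-0.5,0],[0,0,0],255],
    [[0,-3,0],[0,0,0],255],
    [[0,-3.8,0],[0,0,0],255],
    [[0,-3.8,0],[0,0,0],255],
    [[0,-3.8,0],[0,0,0],255],
    [[3.5,0,0],[0,0,0],255],
    [[3.5,0,0],[0,0,0],255],
    [[3.5,0,0],[0,0,0],255],
    [[3.5,0,0],[0,0,0],255],
    [[0,0,0],[0,0,0],255]
  ]
}}

```text
time: 11.88
tcp_pos: [491.4, 247.4, 335.1]
orientation: [[0.097, 0.0, -0.995], [0.995, 0.003, 0.097], [0.003, -1.0, -0.0]]
ft_force: [0.4, 0.7, -0.2]
opening: -0.1
```

Request:
{"name": "servo_tool", "arguments": {
  "deltas": [
    [[3.5,0,0],[0,0,0],255],
    [[3.5,0,0],[0,0,0],255],
    [[3.5,0,0],[0,0,0],255],
    [[3.5,0,0],[0,0,0],255],
    [[0,0,0],[0,0,0],255],
    [[0,0,0],[0,0,0],255]
  ]
}}

```text
time: 12.38
tcp_pos: [505.3, 383.4, 334.0]
orientation: [[0.097, -0.001, -0.995], [0.995, -0.001, 0.097], [-0.001, -1.0, 0.001]]
ft_force: [0.1, 0.2, 0.1]
opening: 0.4
```

```bash
python3 - <<'E'
from h import *
st();tub();snap(11)
for n in("top","scene"):
    p,d=imaging.get_image(n);W=(pts(n,d)-C)@RB
    m=(abs(W[...,0])<80)&(W[...,1]>30)&(W[...,1]<150)&(W[...,2]>-5)&(W[...,2]<60)
    q=W[m];A=np.c_[q[:,:2],np.ones(len(q))];c=np.linalg.lstsq(A,q[:,2],rcond=None)[0];print(n,'leaf plane z=',c.round(4),len(q))
    m=(abs(W[...,0])<80)&(W[...,1]<-30)&(W[...,1]>-150);q=W[m];A=np.c_[q[:,:2],np.ones(len(q))];print('page',np.linalg.lstsq(A,q[:,2],rcond=None)[0].round(4))
    if n=='top':
        z=np.load('top0.npz');hs=cv2.cvtColor(p,cv2.COLOR_BGR2HSV)
        for P in(z['p'],p):
            hs=cv2.cvtColor(P,cv2.COLOR_BGR2HSV);q=W[(hs[...,1]<50)&(P.min(-1)>130)&(abs(W[...,2]-8)<15)&(W[...,1]<-20)&(W[...,1]>-180)&(abs(W[...,0])<130)];print('right page',q.min(0).round(),q.max(0).round(),q.mean(0).round(1))
E
```

```text
t 12.38 tcp [505.3 383.4 334. ] tipB [1.000e-01 3.942e+02 1.610e+02] open 0.4 F [0.1 0.2 0.1] j [ 0.57  0.26  1.47 -0.    1.41 -0.91]
axes in binder
 [[-0.002 -0.001 -1.   ]
 [ 1.    -0.001 -0.002]
 [-0.001 -1.     0.001]]
tub n 324 mid [168. 108.  51.] mean [167. 107.  54.] min [129.  68.  37.] max [207. 147.  66.] normal [ 0.02  0.   -1.  ]
top leaf plane z= [-2.50000e-03  5.00000e-04  1.57677e+01] 1238
page [ 2.4000e-03 -4.0000e-04  8.4964e+00]
right page [ -95. -156.   -4.] [ 94. -24.  21.] [  -5.4 -106.4    8.5]
right page [ -95. -156.   -4.] [ 94. -20.  21.] [ -1.6 -88.4   8.6]
scene leaf plane z= [ 1.50000e-03 -5.20000e-03  1.67367e+01] 702
page [-1.5000e-03 -8.0000e-04  8.9944e+00]
```

View pics/scene11.png

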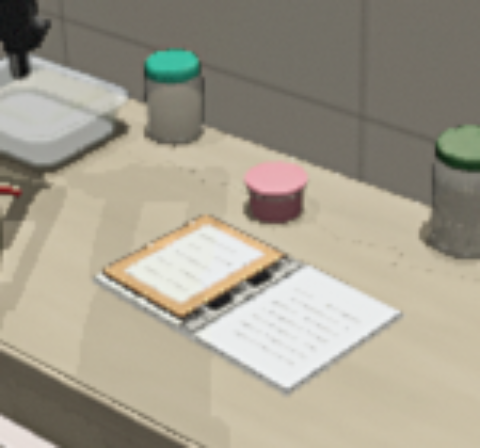

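View pics/top11.png

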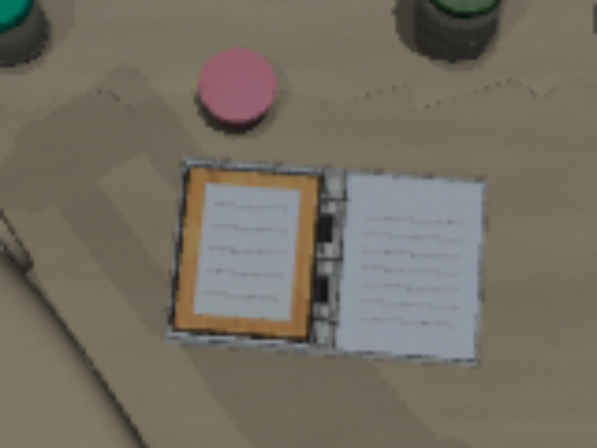

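The leaf lies flat within 0.01 rad, the tub stands clear and upright, the binder hasn't moved, and the arm is free of everything.

```bash
python3 -c "
from rig import r
print(r.job_done())"
```

```text
the job is handed in; nothing more can be done
None
```

The tub is off the binder and the leaf lies flat on the left page. I handed the job in at about 12.5 s of the 61 s allowed; no verdict is reported.

- **Tub:** I pushed it with the fingertips along the spine direction, off the far edge of the binder. It stands at about x 168 mm, y 107 mm in the binder frame, where the limit is 125 mm along. Its lid is level to about 0.02 rad. It tilted to roughly 0.2 rad as it went over the cover edge, then settled upright.
- **Leaf:** I pushed it over from its back side with closed fingers and pressed it onto the stop until the wrist read about 25 N upward. After I lifted off, its top surface is level to within 0.01 rad in both camera views, about 16 mm above the sideboard.
- **Binder:** The right page's edges are where they were at the start, to within a millimetre.
- **Robot:** The arm is clear of everything.

I did not re-measure the shaker, spice jar and mug at the end. The arm's only pass near any of them was above the mug at the start, with the fingertips at about 250 mm.

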